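# Reset the tripped breaker of a bench power box with its load switched off

### The job

The breaker of the bench power box has tripped and its round button stands popped out. First press the rocker of the outlet that has the power adapter plugged in to off (its near end, toward the sockets, down), then push the breaker button in until it stays, and then press that same rocker back on (its far, ridged end down). Leave the two other rockers on, do not pull, lift or shift the adapter, and leave everything else where it is.

Things in the scene. Friction and masses are not known exactly. Their poses are not given: they have to be found in the camera images.
- power_box: Bench power box, immovable: aluminium case, black end caps, 92 (x) x 250 (y) x 44 mm high. Origin: underside centre; x from the socket face to the back, y to its left, z up. Front face (x = -46 mm): sockets at y = +84 (left), +22 (middle), -40 mm (right); one holds the adapter, two have white covers. On top at x = +4 mm: each outlet's white rocker at its y, and the breaker button at y = -96 mm.
- plug_adapter: Black plug-top power adapter, body about 85 x 48 x 32 mm high, lying loose on the desk with its prongs in one of the box's three sockets, body against the socket face, its x axis pointing away from the box. Origin: underside centre, at x = -84 mm in the box's frame; its y there (+84, +22 or -40 mm) tells which outlet it is in.
- rocker_left (a joint): Snap rocker of the left outlet (rad), start ON. About 0: ON, its far, ridged end is down. About 0.32: OFF, its near end (toward the sockets) is down. Past the middle (0.16) it snaps over and stays; short of it it springs back. Turned by some 3 N straight down on the raised half, 18 mm from the pivot.
- left_rocker_centre (a point): Middle of the left rocker's top surface, 49 mm above the desk; box axes, does not tilt. The paddle, a shallow V 45 mm long (x) and 24 mm wide, pivots at mid-length about the box's y axis, 4 mm below this point. At rest the raised end is about 5 mm above this point, the low end about 2 mm below it. The frame round it reaches 3 mm below this point.
- rocker_middle (a joint): Snap rocker of the middle outlet (rad), start ON. About 0: ON, its far, ridged end is down. About 0.32: OFF, its near end (toward the sockets) is down. Past the middle (0.16) it snaps over and stays; short of it it springs back. Turned by some 3 N straight down on the raised half, 18 mm from the pivot.
- middle_rocker_centre (a point): Middle of the middle rocker's top surface, 49 mm above the desk; box axes, does not tilt. The paddle, a shallow V 45 mm long (x) and 24 mm wide, pivots at mid-length about the box's y axis, 4 mm below this point. At rest the raised end is about 5 mm above this point, the low end about 2 mm below it. The frame round it reaches 3 mm below this point.
- rocker_right (a joint): Snap rocker of the right outlet (rad), start ON. About 0: ON, its far, ridged end is down. About 0.32: OFF, its near end (toward the sockets) is down. Past the middle (0.16) it snaps over and stays; short of it it springs back. Turned by some 3 N straight down on the raised half, 18 mm from the pivot.
- right_rocker_centre (a point): Middle of the right rocker's top surface, 49 mm above the desk; box axes, does not tilt. The paddle, a shallow V 45 mm long (x) and 24 mm wide, pivots at mid-length about the box's y axis, 4 mm below this point. At rest the raised end is about 5 mm above this point, the low end about 2 mm below it. The frame round it reaches 3 mm below this point.
- breaker_button (a joint): Push-to-reset button of the breaker (m, downward). About 0: tripped, popped out with a white band showing. About 0.008: set, latched in. It takes about 4 N at first, snaps in beyond 0.004 and then stays in; pressed less it pops out again. Starts tripped.
- breaker_top (a point): Centre of the top of the breaker's button, a 15 mm black cylinder that moves straight down 8 mm; its top is 61 mm above the desk when tripped, 53 mm when set; the steel nut round it reaches 49 mm.
- marker: Bystander: felt marker with a green cap, 135 mm long, lying in front of the box; origin at its underside centre.
- bowl: Bystander: small white bowl, 123 mm wide, 43 mm high, in front and to the left; origin at its underside centre.
- cup_stack: Bystander: stack of clear plastic cups, 92 mm wide, 161 mm tall, on the black mat at the right; origin at its underside centre.
- screwdriver: Bystander: screwdriver 204 mm long, on the black mat at the right; origin at its underside centre.
- notebook: Bystander: wire-bound notebook 148 x 109 x 14 mm, on the black mat at the right; origin at its underside centre.
- pack: Bystander: small white carton 56 x 85 x 29 mm, at the left; origin at its underside centre.
- phone_dock: Bystander: black hand terminal 120 x 64 x 24 mm with a keypad, lying at the left; not part of the job; origin at its underside centre.
- tape_1: Bystander: roll of brown tape, 90 mm wide, 48 mm high, at the back left; origin at its underside centre.

How it is judged:
By the outcome, as a careful person would: the job done as asked, in the order asked, and still so for the second after the job is handed in, with the robot touching nothing.
It also fails if it takes over 40 s, if anything falls off the work surface, if the arm or the gripper's body presses on something with over 40 N, if the wrist force passes 120 N, or if a joint passes its speed limit or range.

### The arm

A 7-joint arm with a two-finger parallel gripper is mounted at the origin on a cart in front of the work surface, level with it; the furniture and walls round the work are solid. World frame = base frame: x ahead of the robot, y to its left, z up, the work surface at z = 0. Lengths are in m, angles in rad, forces in N, time in s.
With the tool pointing down it reaches from about 0.425 to 0.95 m from the base axis. Payload 4.7 kg.
Tool frame: the origin (TCP) lies midway between the tips of the shut fingers; the grasp point (between the pads) lies 19 mm behind it (bot.pinch_z is the distance from the TCP to the grasp point, in m); z points along the fingers, y is the line along which they close (so a half turn about z gives the same grasp; the last joint's range is limited). The gripper opens to 85 mm and grips with 20 to 120 N. Pads are 22 mm wide; open, the fingers measure 114 mm over their backs; the gripper's body (76 mm by 85 mm) begins 54 mm behind the grasp point. The pads swing forward as they close: fully open they stand 13 mm farther back than shut.
Start: joints at [-1.262, 0.469, -0.049, 1.532, 0.024, 1.141, -0.082], TCP at [0.224, 0.637, 0.192] pointing down, gripper open.
Joint ranges: [-2.59, 2.59], [-0.33, 1.99], [-1.39, 1.29], [0.1, 2.45], [-1.04, 4.18], [0.21, 1.99], [-2.66, 2.66]. Speed limits (rad/s): [2.57, 2.57, 3.14, 3.14, 3.14, 3.14, 3.14].

### API

Orientations are given as a rotation vector (axis times angle).
In Python, from rig import bot, snapshot, calibration, workorder gives the robot as it stands.
- The arm moves only by the tool step_arm, never from a script. Its argument "plan" is a list of rows, each a list of 4 numbers: the shift along the tool's x, y, z in units of 40 mm (1.0 is 40 mm), then the turn about the tool's z in units of 8 degrees (1.0 is 8 degrees). A call has 1 to 12 rows; each row shifts and turns the commanded pose from where the row before left it, along the tool's axes as they then stand; what a row does not reach is not made up. A row lasts 1/10 s, in which the tool goes at most 50 mm and 8.59 degrees, less where a joint would pass 70% of its speed; a pose out of reach is approached as far as the arm can. A call is refused whole if a number of a shift passes 1 or a number of a turn 1, either way. A call with a gripper value outside its range is refused whole. "fingers" is the finger opening in mm, from 0 to 85.4, set as the call begins (left out, the last holds). The fingers move at their own pace and stop on an object; "newtons" is the grip in N (left out, the last holds). Time passes only in rows, so rows that do not move let the fingers close. It gives the time, the measured TCP pose, the force, the opening and the grip force at its end, in the units of the state.
- bot.state(): the state, without advancing time (a new reading comes with each control period).
- snapshot(name): name is "scene" or "top" or "wrist"; returns (picture, depth): 480x640x3 uint8, blue, green, red; 480x640 float32, m along the optical axis (not along the pixel's ray), 0 where there is no reading.
- calibration(name): a dict with "fovy" (degrees; the focal length in pixels is half the picture's height over the tangent of half this angle, whatever the lens; pixels are square), "cx", "cy" (the principal point, pixels), "R" (3x3) and "t" (3): a world point X has camera coordinates R X + t; the wrist camera has in their place "T_tool_cam" (4x4, takes a point from camera to tool coordinates, whose origin is the TCP and whose axes are the flange's). Camera axes: x right, y down, z forward; pixel columns grow to the right and rows downward; lengths in m; the calibration is good to about 2 mm. A picture is of the moment at which its call begins: read the wrist's pose just before it. calibration takes no time and is no camera call.
- workorder.close_job(): hands the job in; it is judged then, once.
The state is a dict: "t": time; "joints": joint angles; "joint_vel": joint speeds; "tau": joint torques, N m; "ee_pos": TCP position; "tcp_rot": TCP orientation; "contact_force": force on the tool from outside, world axes, zero at the start; "moment": the same for the moment, N m; "gripper_width": opening from 0.0 (shut) to 1.0 (fully open); "finger_force": force on a finger pad.
Only numpy, scipy, OpenCV 4.12 (cv2) and the standard library are available. Lean on these libraries where they do the work, as an engineer would, in place of code of your own. Each camera call takes 0.05 s, during which the arm holds its last target. There are 200 camera calls.

## Working session

There is one attempt and no reset: what is moved stays moved. The work goes in short steps, Python scripts to look and compute and a tool call to move; the robot and the scene stay as the last step left them, time stands still between calls to the robot, and variables do not carry over. Pictures are saved under pics/ and viewed, at most 10 in all, crops included, and the job is handed in when it is done.

Besides the shell and the picture viewer there is one more tool, called after "Request:" as name([rows], argument=value, ...), one row to a line, values as JSON. step_arm: Moves the arm, as the interface text tells. Its arguments: {"type":"object","properties":{"plan":{"type":"array"},"fingers":{"type":"number"},"newtons":{"type":"number"}},"required":["plan"]}

```bash
mkdir -p pics; ls; python3 - <<'E'
from rig import bot,snapshot,calibration
import cv2,numpy as np
for n in("top","scene"):
    p,d=snapshot(n);cv2.imwrite(f"pics/{n}0.png",p);np.save(f"pics/{n}0.npy",d);print(n,calibration(n))
s=bot.state();print(s["t"],s["ee_pos"],s["tcp_rot"],s["contact_force"])
E
```

```text
pics
top {'fovy': 44.49238502827739, 'cx': 328.0389277052511, 'cy': 245.3748991377541, 'R': array([[-1.89725595e-02, -9.99819742e-01,  7.24697800e-04],
       [-9.93922627e-01,  1.87820361e-02, -1.08466798e-01],
       [ 1.08433635e-01, -2.77818631e-03, -9.94099808e-01]]), 't': array([0.06379124, 0.58598662, 1.50247718])}
scene {'fovy': 47.61761050816573, 'cx': 316.2722025944121, 'cy': 239.20718399320396, 'R': array([[-0.07488227, -0.99713276, -0.01090435],
       [-0.39958191,  0.04002281, -0.91582339],
       [ 0.91363392, -0.06422175, -0.40143321]]), 't': array([0.11478354, 0.28041229, 1.15671371])}
0.1 [0.22346314 0.63632861 0.1907765 ] [-5.27889216e-01 -3.09666816e+00  2.65700390e-03] [ 0.03497889  0.0560416  -0.36930748]
```

View pics/top0.png

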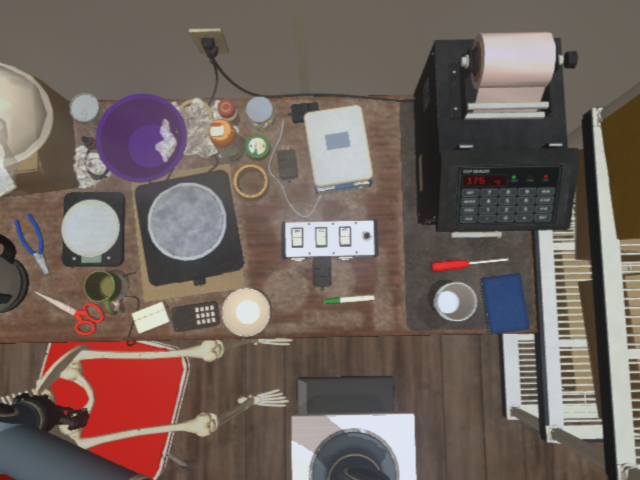

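View pics/scene0.png

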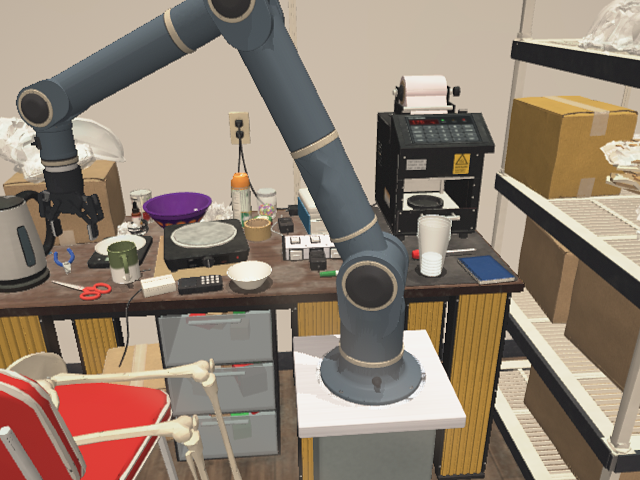

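Top view: the box spans columns 282–376, rows 221–258, and the adapter at (321,272) lines up with the middle rocker at (321,237). The button is at (367,236).

```bash
cat > h.py <<'E'
import numpy as np,cv2
from rig import bot,snapshot,calibration
from scipy.spatial.transform import Rotation as Ro
def cam(n,s=None):
    c=calibration(n);f=240/np.tan(np.radians(c["fovy"])/2)
    if "R" in c: R=np.array(c["R"]).T;o=-R@np.array(c["t"])
    else:
        T=np.array(c["T_tool_cam"]);W=Ro.from_rotvec(s["tcp_rot"]).as_matrix()
        R=W@T[:3,:3];o=W@T[:3,3]+s["ee_pos"]
    return c,f,R,o
def ray(n,u,v,z,s=None):
    c,f,R,o=cam(n,s);d=R@np.array([(u-c["cx"])/f,(v-c["cy"])/f,1.]);return o+d*(z-o[2])/d[2]
def dpt(n,u,v,D,s=None):
    c,f,R,o=cam(n,s);return o+R@np.array([(u-c["cx"])/f,(v-c["cy"])/f,1.])*D[int(v),int(u)]
E
python3 - <<'E'
from h import *
p=cv2.imread("pics/top0.png");D=np.load("pics/top0.npy")
for a in [(321,237),(367,236),(310,228),(321,272),(297,240),(344,240)]: print(a,ray("top",*a,.046).round(4),dpt("top",*a,D).round(4))
cr=p[205:300,270:390];cv2.imwrite("pics/crop1.png",cv2.resize(cr,None,fx=6,fy=6,interpolation=cv2.INTER_CUBIC))
c=calibration("wrist");print(c, bot.pinch_z)
E
```

```text
(321, 237) [0.6077 0.0706 0.046 ] [0.6067 0.0705 0.0544]
(367, 236) [ 0.6081 -0.0488  0.046 ] [ 0.6063 -0.0478  0.0608]
(310, 228) [0.6318 0.0987 0.046 ] [0.6316 0.0987 0.0479]
(321, 272) [0.5169 0.0722 0.046 ] [0.5178 0.0723 0.0319]
(297, 240) [0.6011 0.1329 0.046 ] [0.6008 0.1328 0.0483]
(344, 240) [0.5988 0.0111 0.046 ] [0.5976 0.0114 0.0564]
{'fovy': 61.153543452542195, 'cx': 322.37169396943796, 'cy': 240.5166057531747, 'T_tool_cam': array([[ 4.15535954e-04, -9.65796085e-01, -2.59302430e-01,
         6.56342882e-02],
       [ 9.99999288e-01,  6.91448257e-04, -9.72849970e-04,
         2.87833801e-05],
       [ 1.11886890e-03, -2.59301841e-01,  9.65795684e-01,
        -1.81592693e-01],
       [ 0.00000000e+00,  0.00000000e+00,  0.00000000e+00,
         1.00000000e+00]])} 0.0187
```

View pics/crop1.png

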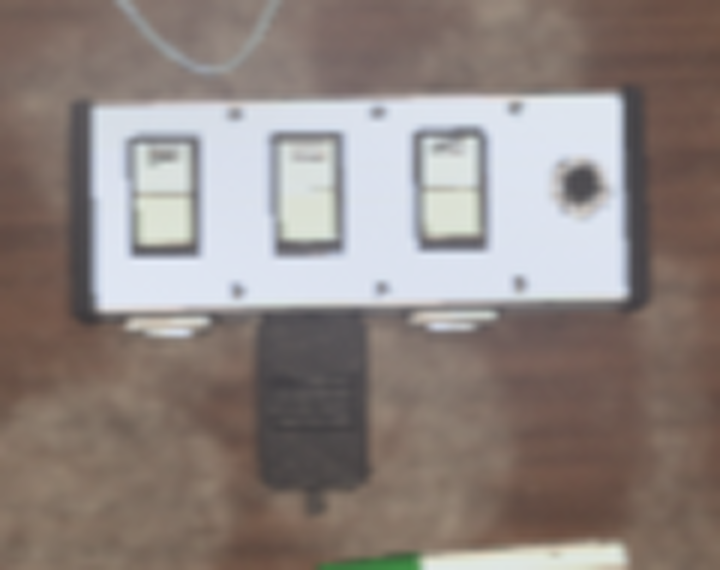

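The crop confirms it: the adapter is in the middle outlet. Rocker mid-lines are at about (297.5,237.2), (321.2,236.7) and (345.3,236.2), and the button is at (366.7,235.8).

```bash
cat >> h.py <<'E'
def togo(tgt,yaw,s=None):
    s=s or bot.state();W=Ro.from_rotvec(s["tcp_rot"]).as_matrix()
    cur=np.arctan2(W[1,0],W[0,0]);dy=(yaw-cur+np.pi)%(2*np.pi)-np.pi
    print("t",s["t"],"pos",np.round(s["ee_pos"],4),"turn units",round(-np.degrees(dy)/8,2),"tool z",W[:,2].round(3))
    print(" units now-axes",(W.T@(np.array(tgt)-s["ee_pos"])/.04).round(3),"after turn",((W@Ro.from_rotvec([0,0,-dy]).as_matrix()).T@(np.array(tgt)-s["ee_pos"])/.04).round(3))
E
python3 - <<'E'
from h import *
L=ray("top",297.5,237.2,.049);M=ray("top",321.2,236.7,.049);R=ray("top",345.3,236.2,.049);B=ray("top",366.7,235.8,.061)
print(L,M,R,B)
w=(L-R)[:2];yb=np.arctan2(w[1],w[0])-np.pi/2;print("box yaw deg",np.degrees(yb),np.linalg.norm(w))
w=(L-B)[:2];print(np.degrees(np.arctan2(w[1],w[0]))-90,np.linalg.norm(w))
togo([M[0]-.01,M[1],.19],np.pi+yb)
E
```

```text
[0.60800272 0.13139258 0.049     ] [0.6081482  0.07001214 0.049     ] [0.60827417 0.00758078 0.049     ] [ 0.60677892 -0.04703208  0.061     ]
box yaw deg 0.12561806640143827 0.12381209597781427
-0.39298098866261455 0.1784288609104747
t 0.1 pos [0.2235 0.6363 0.1908] turn units -2.43 tool z [-0.001 -0.002 -1.   ]
 units now-axes [-13.529 -10.255   0.037] after turn [ -9.336 -14.178   0.037]
```

Request:
step_arm([
  [0,0,0,-0.81],
  [0,0,0,-0.81],
  [0,0,0,-0.81],
  [-0.3,-0.5,0,0],
  [-0.62,-0.93,0,0],
  [-0.62,-0.93,0,0],
  [-0.62,-0.93,0,0],
  [-0.62,-0.93,0,0],
  [-0.62,-0.93,0,0],
  [-0.62,-0.93,0,0],
  [-0.62,-0.93,0,0],
  [-0.62,-0.93,0,0],
], fingers=0, newtons=40)

```text
t: 1.3
ee_pos: [0.4351, 0.3177, 0.1915]
tcp_rot: [0.002, -3.141, 0.0]
contact_force: [1.1, -0.5, 0.2]
gripper_width: -0.005
finger_force: 0.0
```

```bash
python3 -c "
from h import *
togo([.598,.070,.19],np.pi)"
```

```text
t 1.3 pos [0.4351 0.3177 0.1915] turn units 0.01 tool z [-0. -0. -1.]
 units now-axes [-4.063 -6.199  0.036] after turn [-4.073 -6.193  0.036]
```

Request:
step_arm([
  [-0.58,-0.87,0,0],
  [-0.58,-0.87,0,0],
  [-0.58,-0.87,0,0],
  [-0.58,-0.87,0,0],
  [-0.58,-0.87,0,0],
  [-0.58,-0.87,0,0],
  [-0.3,-0.4,0,0],
  [0,0,0,0],
  [0,0,0,0],
  [0,0,0,0],
])

```text
t: 2.3
ee_pos: [0.5851, 0.0969, 0.1914]
tcp_rot: [0.006, -3.141, -0.001]
contact_force: [0.0, 1.2, 0.4]
gripper_width: -0.003
finger_force: 0.0
```

```bash
python3 -c "
from h import *
s=bot.state();togo([.598,.070,.19],np.pi,s)
p,d=snapshot('wrist');cv2.imwrite('pics/w1.png',p);np.save('pics/w1.npy',d)
import pickle;pickle.dump(s,open('pics/w1.pkl','wb'))"
```

```text
t 2.3 pos [0.5851 0.0969 0.1914] turn units 0.03 tool z [-0.001  0.001 -1.   ]
 units now-axes [-0.319 -0.674  0.034] after turn [-0.322 -0.672  0.034]
```

View pics/w1.png

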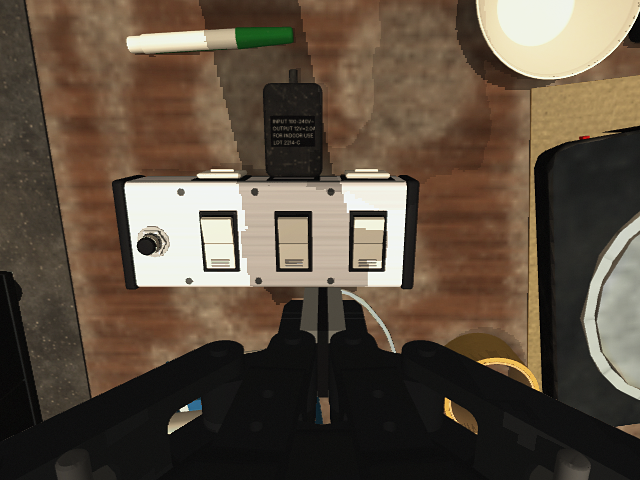

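The wrist view shows the ridged ends at the back. The middle rocker frame is about (275–312, 211–271), in line with the adapter, and the button top is near (145,243). I'll refine these.

```bash
python3 - <<'E'
from h import *
import pickle
s=pickle.load(open('pics/w1.pkl','rb'));p=cv2.imread('pics/w1.png');D=np.load('pics/w1.npy')
g=cv2.cvtColor(p,cv2.COLOR_BGR2GRAY)
m=(g<75).astype(np.uint8)*255; m[:190]=0;m[282:]=0;m[:,:128]=0;m[:,403:]=0
n,l,st,ce=cv2.connectedComponentsWithStats(m)
for i in range(1,n):
    x,y,w,h,a=st[i]
    if a<100: continue
    u,v=x+(w-1)/2,y+(h-1)/2
    print(st[i],[ray('wrist',u,v,z,s).round(4) for z in(.046,.061)])
for a in [(145,243),(219,230),(294,225),(294,262),(367,225)]: print(a,dpt('wrist',*a,D,s).round(4))
E
```

```text
[199 211  41  61 655] [array([0.6078, 0.0108, 0.046 ]), array([0.6038, 0.0147, 0.061 ])]
[275 211  37  61 733] [array([0.6076, 0.0724, 0.046 ]), array([0.6035, 0.0735, 0.061 ])]
[349 211  38  61 719] [array([0.6073, 0.1345, 0.046 ]), array([0.6033, 0.1328, 0.061 ])]
[128 224   8  58 244] [array([ 0.6182, -0.0633,  0.046 ]), array([ 0.6136, -0.056 ,  0.061 ])]
[137 233  24  22 325] [array([ 0.6102, -0.0482,  0.046 ]), array([ 0.6061, -0.0416,  0.061 ])]
(145, 243) [ 0.6062 -0.0452  0.0591]
(219, 230) [0.597  0.0129 0.052 ]
(294, 225) [0.5925 0.0739 0.0522]
(294, 262) [0.6251 0.0732 0.0485]
(367, 225) [0.5922 0.133  0.0523]
```

Request:
step_arm([
  [-0.12,-0.63,0,0],
  [0,0,0.6,0],
  [0,0,0.9,0],
  [0,0,0.9,0],
  [0,0,0.5,0],
  [0,0,0,0],
  [0,0,0,0],
  [0,0,0,0],
])

```text
t: 3.15
ee_pos: [0.5921, 0.0706, 0.0774]
tcp_rot: [-0.004, 3.139, 0.001]
contact_force: [-0.3, 0.5, -0.2]
gripper_width: -0.002
finger_force: 0.0
```

```bash
python3 -c "
from h import *
s=bot.state();togo([.590,.0715,.048],np.pi,s);print(s['contact_force'])"
```

```text
t 3.15 pos [0.5921 0.0706 0.0774] turn units 0.02 tool z [ 0.003  0.001 -1.   ]
 units now-axes [0.055 0.021 0.735] after turn [0.055 0.021 0.735]
[-0.29817685  0.50405396 -0.22491685]
```

Request:
step_arm([
  [0,0,0.35,0],
  [0,0,0.15,0],
  [0,0,0.1,0],
  [0,0,0.07,0],
  [0,0,0.05,0],
  [0,0,0,0],
  [0,0,0,0],
])

```text
t: 3.85
ee_pos: [0.5911, 0.0698, 0.047]
tcp_rot: [-0.002, 3.141, 0.0]
contact_force: [0.4, 0.1, 0.4]
gripper_width: 0.001
finger_force: 0.0
```

```bash
python3 -c "
from h import *
s=bot.state();print(s['ee_pos'],s['contact_force'],s['moment'])
p,d=snapshot('wrist');cv2.imwrite('pics/w2.png',cv2.resize(p[150:350,180:430],None,fx=2.4,fy=2.4))"
```

```text
[0.59107636 0.06984162 0.04701994] [0.38852488 0.14622601 0.38523892] [-0.0131153  -0.02328606 -0.0210885 ]
```

View pics/w2.png

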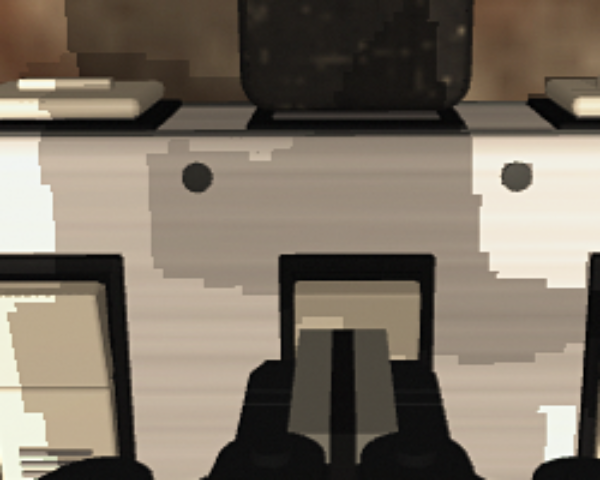

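The contact force is near zero and the near edge looks lowered. I'll lift, move over the button, and verify from there.

Request:
step_arm([
  [0,0,-0.5,0],
  [0,0,-0.8,0],
  [-0.1,-0.7,0,0],
  [-0.1,-0.75,0,0],
  [-0.1,-0.75,0,0],
  [-0.09,-0.7,0,0],
  [0,0,0,0],
  [0,0,0,0],
  [0,0,0,0],
])

```text
t: 4.8
ee_pos: [0.6067, -0.0447, 0.0989]
tcp_rot: [-0.005, 3.142, 0.002]
contact_force: [0.7, 0.5, -0.2]
gripper_width: -0.004
finger_force: 0.0
```

```bash
python3 -c "
from h import *
s=bot.state();togo([.6065,-.0465,.052],np.pi,s)
p,d=snapshot('wrist');cv2.imwrite('pics/w3.png',p)
c,f,R,o=cam('wrist',s)
for P in [(.590,.0715,.051),(.597,.0715,.051),(.618,.0715,.051),(.590,.0095,.051),(.618,.0095,.051)]:
    q=R.T@(np.array(P)-o);u,v=f*q[0]/q[2]+c['cx'],f*q[1]/q[2]+c['cy']
    print(P,int(u),int(v),dpt('wrist',u,v,d,s).round(4) if 0<=u<640 and 0<=v<480 else '')"
```

```text
t 4.8 pos [ 0.6067 -0.0447  0.0989] turn units 0.02 tool z [ 0.     0.001 -1.   ]
 units now-axes [ 0.005 -0.047  1.173] after turn [ 0.005 -0.047  1.173]
(0.59, 0.0715, 0.051) 523 220 [0.5896 0.0706 0.0528]
(0.597, 0.0715, 0.051) 522 231 [0.597  0.0715 0.051 ]
(0.618, 0.0715, 0.051) 517 266 [0.619  0.073  0.0481]
(0.59, 0.0095, 0.051) 416 219 [0.5896 0.009  0.0529]
(0.618, 0.0095, 0.051) 413 265 [0.619  0.0102 0.048 ]
```

View pics/w3.png

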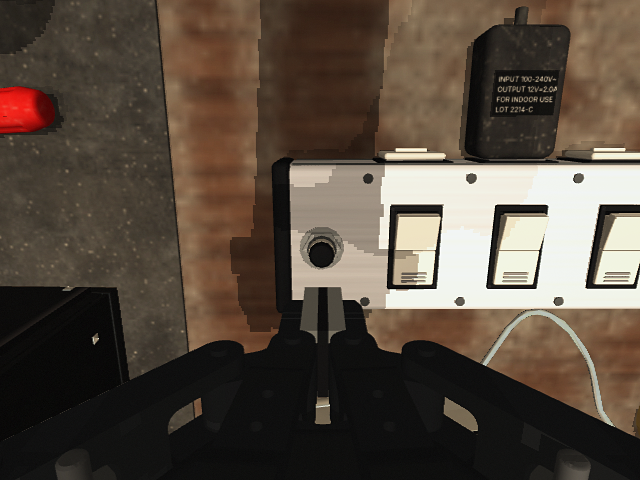

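The middle rocker's profile matches the right one, so it is still ON: the press didn't take. I'll check where the fingertips really are using the depth image.

```bash
python3 -c "
from h import *
D=np.load('pics/w1.npy')
c=calibration('wrist');T=np.array(c['T_tool_cam']);f=240/np.tan(np.radians(c['fovy'])/2)
for v in (280,286,288,290,292,296,300,306,312,318,324,330,340):
  r=[]
  for u in (309,314,335,341):
    d=D[v,u];r.append((T[:3,:3]@np.array([(u-c['cx'])/f*d,(v-c['cy'])/f*d,d])+T[:3,3])*1e3)
  print(v,[list(x.round(0)) for x in r])
print(bot.state()['gripper_width'])"
```

```text
280 [[np.float64(-58.0), np.float64(-12.0), np.float64(147.0)], [np.float64(-58.0), np.float64(-7.0), np.float64(148.0)], [np.float64(-59.0), np.float64(11.0), np.float64(150.0)], [np.float64(-58.0), np.float64(16.0), np.float64(148.0)]]
286 [[np.float64(-64.0), np.float64(-12.0), np.float64(149.0)], [np.float64(-64.0), np.float64(-7.0), np.float64(150.0)], [np.float64(-65.0), np.float64(11.0), np.float64(151.0)], [np.float64(-64.0), np.float64(16.0), np.float64(150.0)]]
288 [[np.float64(11.0), np.float64(-5.0), np.float64(-44.0)], [np.float64(11.0), np.float64(-3.0), np.float64(-44.0)], [np.float64(11.0), np.float64(4.0), np.float64(-44.0)], [np.float64(66.0), np.float64(-0.0), np.float64(-182.0)]]
290 [[np.float64(11.0), np.float64(-5.0), np.float64(-45.0)], [np.float64(11.0), np.float64(-3.0), np.float64(-47.0)], [np.float64(11.0), np.float64(4.0), np.float64(-47.0)], [np.float64(-83.0), np.float64(18.0), np.float64(187.0)]]
292 [[np.float64(11.0), np.float64(-5.0), np.float64(-48.0)], [np.float64(11.0), np.float64(-3.0), np.float64(-48.0)], [np.float64(11.0), np.float64(4.0), np.
[... 1244 characters left out ...]
64(11.0), np.float64(-4.0), np.float64(-73.0)], [np.float64(11.0), np.float64(-3.0), np.float64(-72.0)], [np.float64(11.0), np.float64(4.0), np.float64(-72.0)], [np.float64(11.0), np.float64(5.0), np.float64(-73.0)]]
330 [[np.float64(11.0), np.float64(-4.0), np.float64(-77.0)], [np.float64(11.0), np.float64(-2.0), np.float64(-77.0)], [np.float64(11.0), np.float64(4.0), np.float64(-76.0)], [np.float64(11.0), np.float64(5.0), np.float64(-76.0)]]
340 [[np.float64(12.0), np.float64(-4.0), np.float64(-84.0)], [np.float64(12.0), np.float64(-2.0), np.float64(-83.0)], [np.float64(11.0), np.float64(3.0), np.float64(-83.0)], [np.float64(12.0), np.float64(5.0), np.float64(-84.0)]]
-0.002971556144731838
```

```bash
python3 -c "
from h import *
D=np.load('pics/w1.npy')
c=calibration('wrist');T=np.array(c['T_tool_cam']);f=240/np.tan(np.radians(c['fovy'])/2)
v,u=np.mgrid[:480,:640];P=np.stack([(u-c['cx'])/f*D,(v-c['cy'])/f*D,D],-1)@T[:3,:3].T+T[:3,3]
m=(D>.02)&(D<.25)
print(D[D>0].min())
for a in range(-90,91,10):
  k=m&(abs(P[...,1]*1e3-a)<5)&(P[...,2]<.04)
  if k.sum(): print(a,k.sum(),'max z mm',np.percentile(P[k][:,2],[50,99,100]).round(3)*1e3, 'x',(P[k][:,0].min()*1e3).round(),(P[k][:,0].max()*1e3).round())
p,d=snapshot('scene');cv2.imwrite('pics/s2.png',cv2.resize(p[180:300,240:420],None,fx=4,fy=4))
"
```

```text
0.05432301
-60 270 max z mm [-120. -117. -116.] x 10.0 13.0
-50 4086 max z mm [-121. -107. -103.] x 7.0 14.0
-40 7917 max z mm [-114.  -94.  -91.] x -9.0 13.0
-30 5595 max z mm [-100.  -87.  -83.] x -9.0 14.0
-20 3946 max z mm [-116.  -82.  -80.] x -4.0 21.0
-10 8991 max z mm [-119.  -49.  -42.] x 6.0 21.0
0 8453 max z mm [-102.  -46.  -41.] x -12.0 18.0
10 8964 max z mm [-119.  -49.  -41.] x 6.0 21.0
20 3926 max z mm [-115.  -82.  -78.] x -4.0 21.0
30 5582 max z mm [-100.  -87.  -83.] x -9.0 14.0
40 7921 max z mm [-114.  -94.  -91.] x -9.0 13.0
50 3901 max z mm [-121. -107. -103.] x 7.0 13.0
60 178 max z mm [-120. -116. -116.] x 11.0 13.0
```

View pics/s2.png

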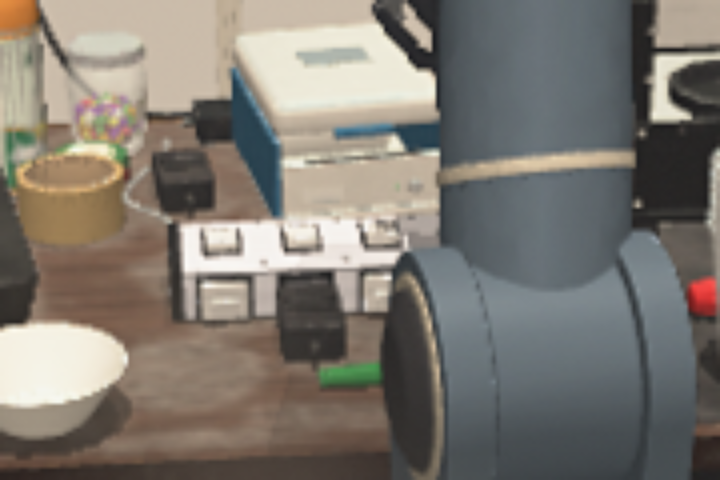

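The scene view is blocked by the arm. The wrist depth puts the real tips about 43 mm behind the stated TCP, so that press ended in the air. I'll go back to the rocker and descend guarded by force.

Request:
step_arm([
  [0.1,0.7,0,0],
  [0.1,0.75,0,0],
  [0.12,0.75,0.2,0],
  [0.1,0.7,0.5,0],
  [0,0,0.5,0],
  [0,0,0.4,0],
  [0,0,0.2,0],
  [0,0,0,0],
  [0,0,0,0],
])

```text
t: 5.8
ee_pos: [0.5902, 0.0701, 0.0274]
tcp_rot: [-0.003, 3.141, 0.0]
contact_force: [0.3, -0.3, -0.3]
gripper_width: -0.001
finger_force: 0.0
```

```bash
python3 -c "
from h import *
s=bot.state();togo([.590,.0715,.005],np.pi,s);print(s['contact_force'])
d=snapshot('wrist')[1]
for u,v in [(312,300),(312,290),(335,290),(323,270),(323,260)]: print(u,v,dpt('wrist',u,v,d,s))"
```

```text
t 5.8 pos [0.5902 0.0701 0.0274] turn units 0.01 tool z [ 0.001  0.    -1.   ]
 units now-axes [0.006 0.036 0.561] after turn [0.006 0.036 0.561]
[ 0.26674393 -0.32737772 -0.31652849]
312 300 [0.57933165 0.06642616 0.0820479 ]
312 290 [0.57893706 0.06623011 0.07410224]
335 290 [0.5789956  0.07441284 0.07391428]
323 270 [0.58217883 0.07018702 0.04323021]
323 260 [0.57779881 0.07017692 0.04279019]
```

Request:
step_arm([
  [0,0,0.25,0],
  [0,0,0.1,0],
  [0,0,0.06,0],
  [0,0,0,0],
])

```text
t: 6.25
ee_pos: [0.5894, 0.0697, 0.01]
tcp_rot: [0.002, -3.141, 0.0]
contact_force: [-0.0, -0.0, -0.9]
gripper_width: 0.001
finger_force: 0.0
```

Request:
step_arm([
  [0,0,0.06,0],
  [0,0,0,0],
])

```text
t: 6.45
ee_pos: [0.5901, 0.0698, 0.0086]
tcp_rot: [-0.002, 3.141, 0.0]
contact_force: [-0.5, 0.9, 2.5]
gripper_width: -0.0
finger_force: 1.4
```

Request:
step_arm([
  [0,0,0.05,0],
  [0,0,0,0],
])

```text
t: 6.65
ee_pos: [0.5902, 0.0698, 0.0083]
tcp_rot: [-0.002, 3.141, 0.001]
contact_force: [-4.7, -1.0, 15.6]
gripper_width: 0.001
finger_force: 7.7
```

```bash
python3 -c "
from h import *
s=bot.state();print(s['ee_pos'],s['contact_force'],s['moment'])
p,d=snapshot('wrist');cv2.imwrite('pics/w4.png',cv2.resize(p[200:350,200:450],None,fx=3,fy=3))
for v in range(245,300,4): print(v,[list(dpt('wrist',u,v,d,s).round(4)) for u in (312,323)])"
```

```text
[0.59016103 0.06983073 0.00825477] [-4.67639492 -1.02354406 15.58845186] [-0.11458531  1.03940845  0.00180152]
245 [[np.float64(0.5654), np.float64(0.0658), np.float64(0.0439)], [np.float64(0.5652), np.float64(0.0699), np.float64(0.0445)]]
249 [[np.float64(0.5672), np.float64(0.0658), np.float64(0.043)], [np.float64(0.567), np.float64(0.0699), np.float64(0.0435)]]
253 [[np.float64(0.5686), np.float64(0.0658), np.float64(0.0436)], [np.float64(0.5686), np.float64(0.0699), np.float64(0.0434)]]
257 [[np.float64(0.5706), np.float64(0.0657), np.float64(0.0421)], [np.float64(0.5701), np.float64(0.0699), np.float64(0.0437)]]
261 [[np.float64(0.5716), np.float64(0.0658), np.float64(0.044)], [np.float64(0.5721), np.float64(0.0699), np.float64(0.0425)]]
265 [[np.float64(0.5734), np.float64(0.0657), np.float64(0.0435)], [np.float64(0.5735), np.float64(0.0699), np.float64(0.043)]]
269 [[np.float64(0.5756), np.float64(0.0657), np.float64(0.0417)], [np.float64(0.575), np.float64(0.0699), np.float64(0.0435)]]
273 [[np.float64(0.5768), np.float64(0.0657), np.float64(0.0429)], [np.float64(0.5768), np.float64(0.0699), np.float64(0.0428)]]
277 [[np.float64(0.5244), np.float64(0.0696), np.float64(0.1898)], [np.float64(0.578), np.float64(0.0699), np.float64(0.0439)]]
281 [[np.float64(0.5797), np.float64(0.0657), np.float64(0.0439)], [np.float64(0.5798), np.float64(0.0699), np.float64(0.0436)]]
285 [[np.float64(0.5818), np.float64(0.0657), np.float64(0.0426)], [np.float64(0.5816), np.float64(0.0699), np.float64(0.0431)]]
289 [[np.float64(0.579), np.float64(0.066), np.float64(0.0538)], [np.float64(0.5787), np.float64(0.0699), np.float64(0.0544)]]
293 [[np.float64(0.5791), np.float64(0.0661), np.float64(0.0572)], [np.float64(0.5788), np.float64(0.0699), np.float64(0.0579)]]
297 [[np.float64(0.5791), np.float64(0.0661), np.float64(0.0607)], [np.float64(0.5793), np.float64(0.0699), np.float64(0.0602)]]
```

View pics/w4.png

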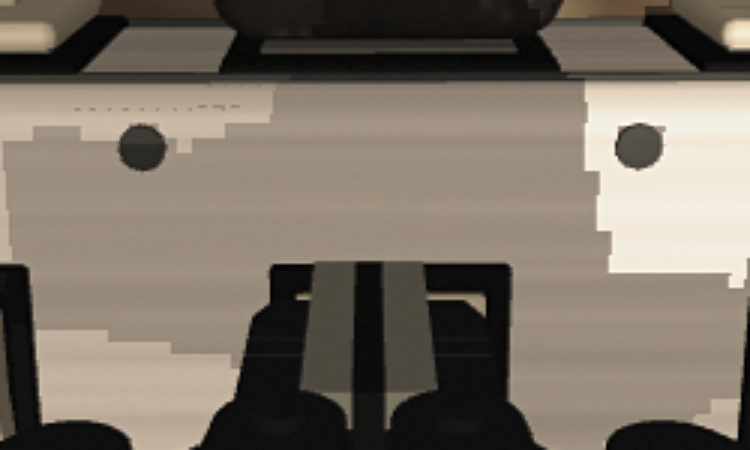

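Request:
step_arm([
  [0,0,-0.5,0],
  [0,0,-0.8,0],
  [-0.1,-0.7,0,0],
  [-0.1,-0.75,0,0],
  [-0.11,-0.75,0,0],
  [-0.1,-0.71,0,0],
  [0,0,0,0],
  [0,0,0,0],
  [0,0,0,0],
])

```text
t: 7.6
ee_pos: [0.6062, -0.0451, 0.0579]
tcp_rot: [0.005, -3.141, -0.002]
contact_force: [0.9, 0.1, 0.4]
gripper_width: -0.001
finger_force: 0.0
```

```bash
cat > chk.py <<'E'
from h import *
s=bot.state();togo([.6065,-.0465,.012],np.pi,s)
p,d=snapshot('wrist');cv2.imwrite('pics/chk.png',p)
c,f,R,o=cam('wrist',s)
for n,y in(('L',.1335),('M',.0715),('R',.0097)):
  r=[]
  for x in(.587,.592,.597,.618,.623):
    q=R.T@(np.array((x,y,.05))-o);u,v=f*q[0]/q[2]+c['cx'],f*q[1]/q[2]+c['cy']
    if 0<=u<640 and 0<=v<480: r.append(float(dpt('wrist',u,v,d,s)[2].round(4)))
  print(n,r)
E
python3 chk.py
```

```text
t 7.6 pos [ 0.6062 -0.0451  0.0579] turn units 0.02 tool z [-0.     0.001 -1.   ]
 units now-axes [-0.008 -0.037  1.147] after turn [-0.008 -0.037  1.147]
L []
M [0.0459, 0.0472, 0.0483, 0.05, 0.0526]
R [0.0487, 0.0531, 0.0516, 0.0473, 0.0475]
```

The middle rocker is now OFF (near end low, far end raised). Next is the breaker.

Request:
step_arm([
  [0,-0.03,0.5,0],
  [0,0,0.35,0],
  [0,0,0.1,0],
  [0,0,0.1,0],
  [0,0,0.05,0],
  [0,0,0,0],
])

```text
t: 8.25
ee_pos: [0.6064, -0.0478, 0.014]
tcp_rot: [-0.002, 3.141, -0.0]
contact_force: [0.5, -0.2, 1.2]
gripper_width: -0.0
finger_force: 0.0
```

Request:
step_arm([
  [0,0,0.05,0],
  [0,0,0,0],
])

```text
t: 8.45
ee_pos: [0.6069, -0.0479, 0.0133]
tcp_rot: [-0.002, 3.14, 0.0]
contact_force: [-1.3, 0.7, 5.9]
gripper_width: -0.001
finger_force: 2.7
```

Request:
step_arm([
  [0,0,0.04,0],
  [0,0,0,0],
])

```text
t: 8.65
ee_pos: [0.607, -0.0479, 0.0132]
tcp_rot: [-0.002, 3.14, 0.001]
contact_force: [-4.2, 0.7, 15.2]
gripper_width: 0.004
finger_force: 7.4
```

Request:
step_arm([
  [0,0,-0.5,0],
  [0,0,-0.8,0],
  [0.1,0.7,0,0],
  [0,0.75,0,0],
  [0,0,0,0],
  [0,0,0,0],
])

```text
t: 9.25
ee_pos: [0.6024, 0.0109, 0.0628]
tcp_rot: [-0.005, 3.141, 0.0]
contact_force: [0.4, -0.9, 0.1]
gripper_width: 0.002
finger_force: 0.0
```

```bash
python3 chk.py; python3 -c "
from h import *
s=bot.state();d=snapshot('wrist')[1];c,f,R,o=cam('wrist',s)
for z in(.053,.061):
  q=R.T@(np.array((.6065,-.0465,z))-o);u,v=f*q[0]/q[2]+c['cx'],f*q[1]/q[2]+c['cy'];print(u,v,dpt('wrist',u,v,d,s))
togo([.626,.0715,.05],np.pi)"
```

```text
t 9.25 pos [0.6024 0.0109 0.0628] turn units 0.02 tool z [ 0.001  0.    -1.   ]
 units now-axes [-0.097 -1.436  1.269] after turn [-0.101 -1.435  1.269]
L [0.0498, 0.0524, 0.0514, 0.0481, 0.0479]
M [0.0462, 0.0467, 0.0474, 0.0514, 0.052]
R [0.0501, 0.0533, 0.0496, 0.1128, 0.122]
210.5003029828937 276.1805146248502 [ 0.60678625 -0.04672926  0.05221695]
206.04997495575003 281.91280398330065 [ 0.6097747  -0.0491228   0.05241664]
t 9.35 pos [0.6023 0.0089 0.0625] turn units 0.0 tool z [ 0.    -0.001 -1.   ]
 units now-axes [-0.593  1.566  0.313] after turn [-0.593  1.566  0.313]
```

The button is latched at 0.052 m. Next I press the far end of the middle rocker.

Request:
step_arm([
  [-0.3,0.8,0,0],
  [-0.29,0.76,0,0],
  [0,0,0.3,0],
  [0,0,0.5,0],
  [0,0,0.25,0],
  [0,0,0.1,0],
  [0,0,0.1,0],
  [0,0,0,0],
])

```text
t: 10.15
ee_pos: [0.6259, 0.0719, 0.0125]
tcp_rot: [-0.001, 3.141, -0.0]
contact_force: [-0.8, -0.0, 1.6]
gripper_width: 0.001
finger_force: 0.3
```

Request:
step_arm([
  [0,0,0.06,0],
  [0,0,0,0],
])

```text
t: 10.35
ee_pos: [0.6259, 0.0728, 0.0104]
tcp_rot: [-0.002, 3.141, 0.001]
contact_force: [0.2, 0.0, -0.0]
gripper_width: -0.001
finger_force: 0.0
```

Request:
step_arm([
  [0,0,0.05,0],
  [0,0,0,0],
])

```text
t: 10.55
ee_pos: [0.6262, 0.073, 0.0088]
tcp_rot: [-0.003, 3.141, 0.001]
contact_force: [-0.9, -0.0, 3.2]
gripper_width: 0.001
finger_force: 1.3
```

It snapped: the force fell to zero, then bottomed. I'll lift away and check everything.

Request:
step_arm([
  [0,0,0.03,0],
  [0,0,-0.5,0],
  [0,0,-1,0],
  [0.3,-0.6,-0.8,0],
  [0.4,-0.6,-0.6,0],
  [0.2,-0.3,0,0],
  [0,0,0,0],
  [0,0,0,0],
])

```text
t: 11.35
ee_pos: [0.5893, 0.0136, 0.1217]
tcp_rot: [0.003, -3.14, -0.001]
contact_force: [-0.1, -0.4, -0.7]
gripper_width: -0.002
finger_force: 0.0
```

```bash
python3 chk.py; python3 -c "
from h import *
s=bot.state();d=snapshot('wrist')[1];print(s['contact_force']);c,f,R,o=cam('wrist',s)
q=R.T@(np.array((.6065,-.0465,.053))-o);u,v=f*q[0]/q[2]+c['cx'],f*q[1]/q[2]+c['cy'];print(u,v,dpt('wrist',u,v,d,s))"
```

```text
t 11.35 pos [0.5893 0.0136 0.1217] turn units 0.01 tool z [-0.002  0.001 -1.   ]
 units now-axes [-0.432 -1.506  2.741] after turn [-0.436 -1.505  2.741]
L [0.0504, 0.0526, 0.0523, 0.0473, 0.0479]
M [0.0514, 0.0539, 0.0511, 0.0473, 0.0476]
R [0.0491, 0.0525, 0.0515, 0.0469, 0.0469]
[-0.67500647 -0.36123266 -1.2352319 ]
228.63779499516255 263.73848908032016 [ 0.6070477  -0.04690107  0.0513359 ]
```

View pics/chk.png

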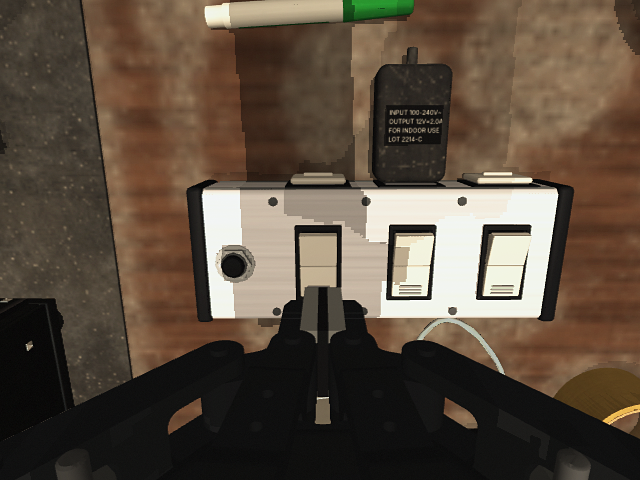

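All three rockers are ON, the button at (233,264) is in, the adapter at (412,120) is seated, and the gripper is clear.

```bash
python3 -c "
from rig import workorder
print(workorder.close_job())"
```

```text
the job is handed in; nothing more can be done
None
```

The job is done and handed in: the middle rocker (the adapter's outlet) went off, the breaker button was pushed in and latched, and the rocker went back on, with the other two rockers left on and the adapter untouched (about 11 s of robot time).

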